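Pack up the painter's box: palette leaf down, lid shut

TASK

Pack up the painter's box at the end of the session: push over the palette leaf that stands up inside it until it lies flat on its ledges above the tubes, and only then swing the open lid over and press it fully shut, easing it down without a slam. Push and press lightly with the fingertips only: grip and lift nothing, leave the box standing where it is, and do not disturb the tubes, brushes, jar, bottle, palette and palette knife in and around it.

Things in the scene. Friction and masses are not known exactly. Their poses are not given: they have to be found in the camera images.
- paintbox: Beech sketch box, 200 (x) by 320 (y) by 70 mm high without lid, 2.4 kg, loose: over about 10 N shoves it along. Origin: centre of its underside; +x points to the back (lid hinge, away from the robot), +y to the leaf's hinge, z up. Walls 8, floor 6 mm. A wall at y = -30 mm, 48 mm high, parts the tubes (+y side) from the brush. A handle sticks out 23 mm in front. The catches are ornament: nothing latches.
- leaf (a joint): Angle of the palette leaf, rad: 0 = flat on its ledges (top face 54 mm above the table, 16 mm below the box rim), 1.57 = upright; starts at 1.3 to 1.7. Plywood, 6 mm thick, 172 mm wide (along box x), 174 mm long from its hinge. It folds down towards box -y when pushed on its +y face, stays where it is left (0.15 N m; 1 to 2 N at its edge move it) and does not spring back.
- leaf_hinge (a point): Point on the leaf's hinge line (parallel to box x), at mid-width and mid-thickness of the leaf: box frame (0, 144, 51) mm.
- leaf_edge (a point): Middle of the leaf's free edge at mid-thickness, 174 mm from leaf_hinge; moves with the leaf. A thumb notch 36 mm wide and 18 mm deep is cut out there. While the leaf is up the lid cannot pass: it strikes the leaf.
- lid (a joint): Angle of the lid, rad: 0 = fully shut on the rim, 1.57 = upright; starts at 1.6 to 1.72, leaning back a little. 200 mm from hinge to free edge, 320 mm wide, 22 mm thick, hollow underneath, flat outside, 0.36 kg. Torque hinges hold it at any angle (0.6 N m; 3 to 4 N at its edge move it, 1 to 3 N when nearly shut): it neither falls nor springs.
- lid_hinge (a point): Middle of the lid's hinge line (parallel to box y): box frame (100, 0, 70.5) mm, in the plane of the lid's underside.
- lid_edge (a point): Middle of the lid's free edge on its outside face (which looks to box +x when open, up when shut): 200 mm from the hinge along the lid and 22 mm out from its underside plane. Shut: box frame (-100, 0, 92.5) mm. It moves with the lid.
- tube_a: White oil-paint tube with a reddish-brown band, 112 x 30 x 19 mm, lying loose along box x in the left compartment. Origin: under its centre. Must stay there.
- tube_b: The same tube with an ochre band, also lying in the left compartment. Must stay there.
- brush: Small round black-handled brush, 150 mm long, 10 mm thick, lying loose along box x in the right compartment. Origin: under its centre. Must stay there.
- tube_c: White oil-paint tube with a dark blue band, 112 x 30 x 19 mm, lying on the table beside the leaf's (+y) side of the box, its middle about 190 to 210 mm from the box's middle. Origin: under its centre. Leave alone.
- jar: Clear jar, 72 mm diameter, 95 mm high, with brushes standing in it up to about 210 mm, on the table at the box's right (-y) side, its axis about 240 to 280 mm from the box's middle. Origin: centre of its underside. Leave alone.
- bottle: Amber bottle of medium, 56 mm diameter, 135 mm high, also on the box's right side, in front of or behind the jar. Origin: centre of its underside. Leave alone.
- palette: Cream hand palette with paint dabs, 320 x 200 x 6 mm, lying flat on the table to the left (+y) of the box. Origin: centre of its underside. Leave alone.
- knife: Palette knife with wooden handle, 200 mm long, 16 mm high, lying on the palette. Origin: near its middle, on its underside. Leave alone.

How it is judged:
By the outcome, as a careful person would: the job done as asked, in the order asked, and still so for the second after the job is handed in, with the robot touching nothing.
It also fails if it takes over 56 s, if anything falls off the work surface, if the arm or the gripper's body presses on something with over 40 N, if the wrist force passes 120 N, or if a joint passes its speed limit or range.

ROBOT

A 6-joint arm with a two-finger parallel gripper is mounted at the origin on the work surface. World frame = base frame: x ahead of the robot, y to its left, z up, the work surface at z = 0. Lengths are in m, angles in degrees, forces in N, time in s.
With the tool pointing down it reaches from about 0.375 to 0.9 m from the base axis. Payload 3.1 kg.
Tool frame: the origin (TCP) lies midway between the tips of the shut fingers; the grasp point (between the pads) lies bot.hold_point_z behind it (bot.hold_point_z is the distance from the TCP to the grasp point, in m); z points along the fingers, y is the direction in which the jaws open and shut (so a half turn about z gives the same grasp; the last joint's range is limited). The gripper opens to 87 mm and grips with 3 to 60 N. Pads are 19 mm wide; open, the fingers measure 117 mm over their backs; the gripper's body (75 mm by 190 mm) begins 51 mm behind the grasp point.
Start: joints at [-82.191, 30.224, 82.088, -0, 67.689, -10.227], TCP at [0.194, -0.594, 0.223] pointing down, gripper open.
Joint ranges: [-176.69, 176.69], [-43.24, 126.21], [12.49, 139.97], [-82, 262], [0, 151.66], [-163.58, 163.58]. Speed limits (degrees/s): [159.86, 159.86, 180, 180, 180, 180].

INTERFACE

Orientations are given as a 3x3 rotation matrix whose columns are the frame's x, y, z axes.
In Python, from rig import bot, vision, order gives the robot as it stands. The module is installed in compiled form; this text tells all that it offers.
- The arm moves only by the tool move_arm, never from a script. Its argument "moves" is a list of rows, each an object of numbers: "hand": the finger opening in mm, from 0 to 87; "x", "y", "z": the shift along the tool's x, y, z in units of 25 mm (1.0 is 25 mm); "wx", "wy", "wz": the turn, a rotation vector about the tool's x, y, z in degrees. In form: [{"hand": .., "x": .., "y": .., "z": .., "wx": .., "wy": .., "wz": ..}, ...]. A call has 1 to 20 rows; each row shifts and turns the commanded pose from where the row before left it, along the tool's axes as they then stand; what a row does not reach is not made up. A row lasts 1/10 s, in which the tool goes at most 50 mm and 8.59 degrees, less where a joint would pass 70% of its speed; a pose out of reach is approached as far as the arm can. A call is refused whole if a number of a shift passes 1 or a number of a turn 8.59, either way. A call with a gripper value outside its range is refused whole. The fingers move at their own pace and stop on an object; the grip force is fixed at half the most. Time passes only in rows, so rows that do not move let the fingers close. It gives the time, the measured TCP pose, the force and the opening at its end, in the units of the state.
- bot.read_state(): the state, without advancing time (a new reading comes with each control period).
- vision.capture(name): name is "scene" or "top"; returns a dict with "image" (384x512x3 uint8, red, green, blue), "z_map" (384x512 float32, m along the optical axis (not along the pixel's ray), 0 where there is no reading), "fx", "fy", "cx", "cy" (pixels), "pose" (4x4, takes a point from camera to world coordinates). Camera axes: x right, y down, z forward; pixel columns grow to the right and rows downward; lengths in m; the calibration is good to about 2 mm. A picture is of the moment at which its call begins.
- order.hand_in(): hands the job in, once; it reports no verdict.
The state is a dict: "time_s": time; "joint_positions": joint angles; "qvel": joint speeds; "tau": joint torques, N m; "position": TCP position; "tcp_rot": TCP orientation; "force": force on the tool from outside, world axes, zero at the start; "moment": the same for the moment, N m; "opening": opening from 0.0 (shut) to 1.0 (fully open).
Only numpy, scipy, OpenCV 4.12 (cv2) and the standard library are available. Lean on these libraries where they do the work, as an engineer would, in place of code of your own. Each camera call takes 0.05 s, during which the arm holds its last target.

## Working session

There is one attempt and no reset: what is moved stays moved. The work goes in short steps, Python scripts to look and compute and a tool call to move; the robot and the scene stay as the last step left them, time stands still between calls to the robot, and variables do not carry over. Pictures are saved under pics/ and viewed, and the job is handed in when it is done.

Besides the shell and the picture viewer there is one more tool, called as name(argument=value, ...), one argument or row to a line, values as JSON. move_arm: Moves the arm, as the interface text tells. Its arguments: {"type":"object","properties":{"moves":{"type":"array"}},"required":["moves"]}

```bash
ls; mkdir -p pics; python3 - <<'E'
from rig import bot, vision, order
import cv2, numpy as np
s=bot.read_state(); print(s)
print(bot.hold_point_z)
for n in ("scene","top"):
    c=vision.capture(n)
    cv2.imwrite(f"pics/{n}0.png",cv2.resize(c["image"][:,:,::-1],(768,576),interpolation=cv2.INTER_CUBIC))
    np.savez(f"{n}0.npz",**c)
    print(n,c["fx"],c["fy"],c["cx"],c["cy"],np.round(c["pose"],4))
E
```

```text
pics
{'time_s': 0.0, 'joint_positions': array([-8.21912818e+01,  3.02761296e+01,  8.21569248e+01,  1.28263977e-03,
        6.76899494e+01, -1.02277303e+01]), 'qvel': array([0.0536794 , 0.07302619, 0.01109047, 0.02182971, 0.06024666,
       0.05126405]), 'tau': array([-2.86182032e-03, -4.40048003e+01, -1.76588827e+01,  6.34000800e-02,
        5.84216136e-02, -1.52176181e-04]), 'position': array([ 0.19344136, -0.59353403,  0.22159907]), 'tcp_rot': array([[ 9.50862436e-01,  3.09613555e-01, -2.71162029e-04],
       [ 3.09613413e-01, -9.50860136e-01,  2.12972651e-03],
       [ 4.01555033e-04, -2.10903234e-03, -9.99997695e-01]]), 'force': array([-0.09547326, -0.36086334, -0.88190174]), 'moment': array([-0.00900957,  0.00369779, -0.03564913]), 'opening': 0.998598306493178}
0.0187
scene 390.40521488483716 390.40521488483716 257.5743488224706 191.25192740290655 [[-0.3922  0.7332 -0.5556  1.1778]
 [ 0.9199  0.3162 -0.232   0.3679]
 [ 0.0055 -0.602  -0.7985  1.0625]
 [ 0.      0.      0.      1.    ]]
top 449.3087022023457 449.3087022023457 251.73253421515136 187.71782272814568 [[ 0.0231 -0.9928  0.1179  0.3518]
 [-0.9996 -0.0251 -0.0156  0.087 ]
 [ 0.0184 -0.1175 -0.9929  1.3148]
 [ 0.      0.      0.      1.    ]]
```

View pics/scene0.png

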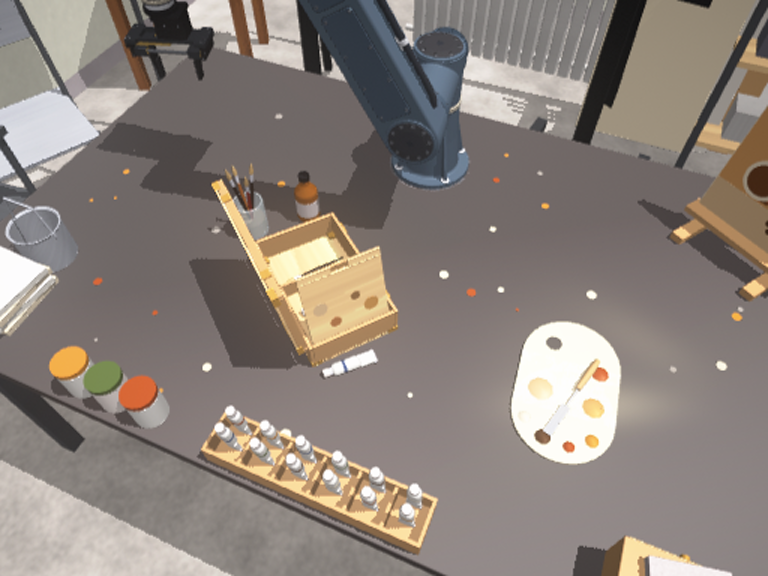

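View pics/top0.png

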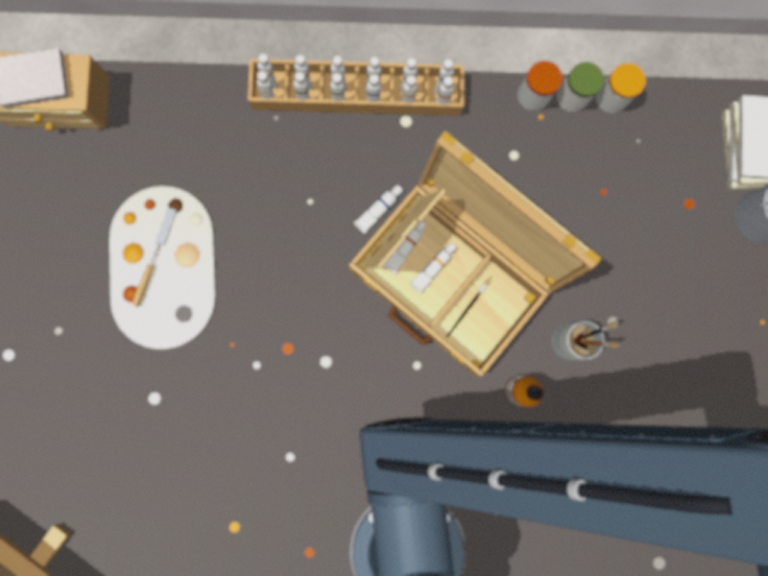

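The scene shows the box with leaf up (scene px ~345,295) and lid open; in the top view the box centre is at about (450,280), handle at (410,325), tube_c (378,210), jar (585,340), bottle (527,390). Now enlarged crops.

```bash
python3 - <<'E'
import cv2, numpy as np
c=np.load("top0.npz")
im=c["image"][80:260,225:425,::-1]
cv2.imwrite("pics/topcrop0.png",cv2.resize(im,None,fx=4,fy=4,interpolation=cv2.INTER_CUBIC)[:600] if False else cv2.resize(im,(660,594),interpolation=cv2.INTER_CUBIC))
c=np.load("scene0.npz")
im=c["image"][110:260,130:280,::-1]
cv2.imwrite("pics/scenecrop0.png",cv2.resize(im,(600,600),interpolation=cv2.INTER_CUBIC))
E
```

```text
(no output)
```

View pics/topcrop0.png

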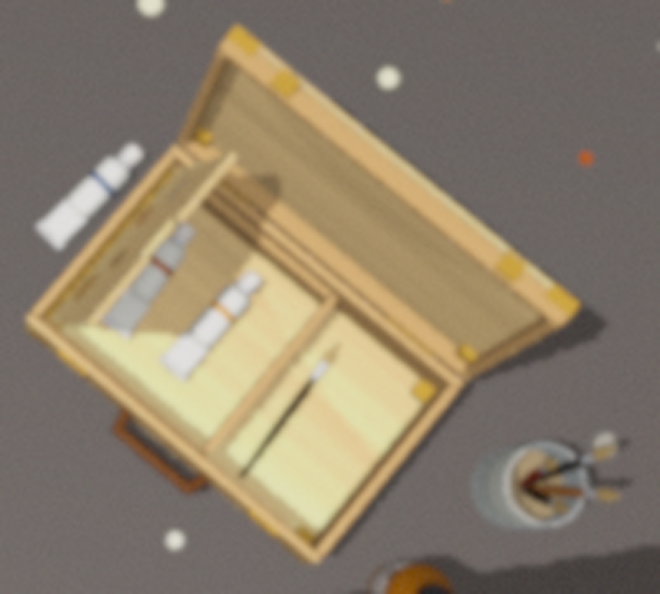

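View pics/scenecrop0.png

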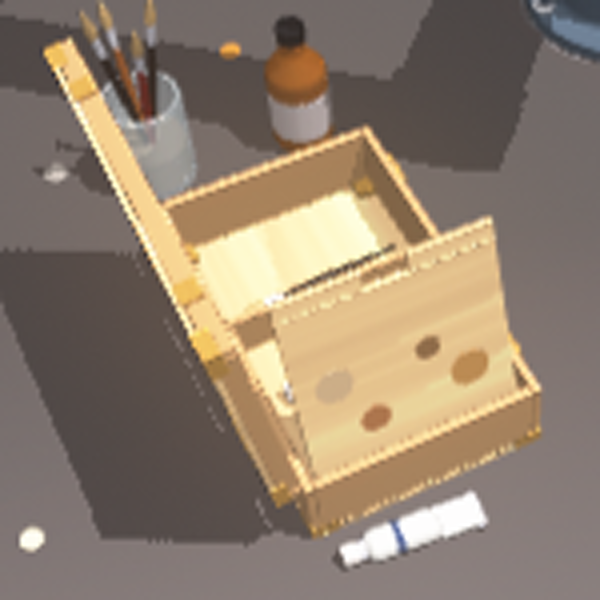

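```bash
cat > h.py <<'E'
import numpy as np
def ray(c,u,v):
    P=c["pose"]; d=P[:3,:3]@np.array([(u-c["cx"])/c["fx"],(v-c["cy"])/c["fy"],1.]); return P[:3,3],d
def onz(c,u,v,z):
    o,d=ray(c,u,v); return o+d*(z-o[2])/d[2]
def onplane(c,u,v,p,n):
    o,d=ray(c,u,v); return o+d*((p-o)@n)/(d@n)
def proj(c,X):
    P=c["pose"]; q=P[:3,:3].T@(np.asarray(X,float)-P[:3,3]); return np.array([c["fx"]*q[0]/q[2]+c["cx"],c["fy"]*q[1]/q[2]+c["cy"]])
E
python3 - <<'E'
from h import *
from scipy.optimize import least_squares
t=dict(np.load("top0.npz")); s=dict(np.load("scene0.npz"))
T=lambda u,v:(225+u/3.3-.5+.15,80+v/3.3-.5+.15)
S=lambda u,v:(130+u/4-.4,110+v/4-.4)
box=np.array([[-100,160],[-100,-160],[100,-160],[100,160]])/1e3
pt=[T(25,320),T(315,562),T(467,375),T(177,148)]
W=np.array([onz(t,*p,0.07) for p in pt]); print("top corners",W.round(4).tolist())
print([np.linalg.norm(W[i]-W[(i+1)%4]).round(4) for i in range(4)])
Wsc=[onz(s,*S(540,388),.07),onz(s,*S(367,128),.07)]; print("scene corners",np.round(Wsc,4).tolist())
def f(p):
    R=np.array([[np.cos(p[2]),-np.sin(p[2])],[np.sin(p[2]),np.cos(p[2])]])
    return np.r_[(box@R.T+p[:2]-W[:,:2]).ravel(), (box[:2]@R.T+p[:2]-np.array(Wsc)[:,:2]).ravel()]
r=least_squares(f,[.5,0,-.6]); p=r.x; print(p,np.degrees(p[2]),(r.fun*1e3).round(1))
np.save("box.npy",p)
R=np.array([[np.cos(p[2]),-np.sin(p[2]),0],[np.sin(p[2]),np.cos(p[2]),0],[0,0,1]]); o=np.array([p[0],p[1],0])
toB=lambda X:(np.asarray(X)-o)@R
# depth cloud in box frame
for n,c in(("top",t),("scene",s)):
    v,u=np.mgrid[0:384,0:512]; z=c["z_map"]
    q=np.stack([(u-c["cx"])/c["fx"]*z,(v-c["cy"])/c["fy"]*z,z],-1)[z>0]
    B=toB(q@c["pose"][:3,:3].T+c["pose"][:3,3])
    # leaf: |x|<70, y 100..175, z>.09
    m=(abs(B[:,0])<.075)&(B[:,1]>.08)&(B[:,1]<.18)&(B[:,2]>.09)&(B[:,2]<.24)
    L=B[m]; print(n,"leaf n",m.sum()); 
    if m.sum()>20:
        k=np.polyfit(L[:,2],L[:,1],1); print(" y=%.4f z + %.4f"%tuple(k),"angle from z-slope",np.arctan2(1,-k[0]),"zmax",L[:,2].max(), "y at z=.051",k[0]*.051+k[1])
    m=(B[:,0]>.09)&(B[:,0]<.19)&(abs(B[:,1])<.14)&(B[:,2]>.11)&(B[:,2]<.3)
    L=B[m]; print(n,"lid n",m.sum(),"zmax",L[:,2].max())
    k=np.polyfit(L[:,2],L[:,0],1); print(" x=%.4f z + %.4f"%tuple(k), "x med top",np.median(L[L[:,2]>.26][:,0]), np.percentile(L[:,2],99.5))
for nm,p_,z in (("jar",(545,480),.095),("tubec",(90,197),.019)):
    print(nm, onz(t,*T(*p_),z).round(3))
E
```

```text
top corners [[0.5294, 0.1227, 0.07], [0.3318, -0.1247, 0.07], [0.492, -0.2532, 0.07], [0.6823, -0.0038, 0.07]]
[np.float64(0.3167), np.float64(0.2053), np.float64(0.3137), np.float64(0.1984)]
scene corners [[0.5333, 0.1227, 0.07], [0.3364, -0.1234, 0.07]]
[ 0.51025226 -0.06407871 -0.67324835] -38.57428900178489 [ 2.4  0.7  0.5 -2.1 -3.3  1.7  5.9  2.5 -1.4  0.7 -4.1 -3.4]
top leaf n 561
 y=-0.2647 z + 0.1619 angle from z-slope 1.311999302891869 zmax 0.22367113962598184 y at z=.051 0.14839176220737807
top lid n 3102 zmax 0.2763642623036875
 x=0.0694 z + 0.1163 x med top 0.13355222463876257 0.27151725245082553
scene leaf n 1763
 y=-0.2493 z + 0.1615 angle from z-slope 1.3264773633997171 zmax 0.22305897933504704 y at z=.051 0.1487940055066145
scene lid n 630 zmax 0.2728856872590365
 x=-1.2506 z + 0.4713 x med top 0.13693385227256233 0.27206751251263694
jar [ 0.404 -0.31   0.095]
tubec [0.649 0.069 0.019]
```

```bash
cat >> h.py <<'E'
_p=np.load("box.npy")
RB=np.array([[np.cos(_p[2]),-np.sin(_p[2]),0],[np.sin(_p[2]),np.cos(_p[2]),0],[0,0,1]]); OB=np.array([_p[0],_p[1],0])
toB=lambda X:(np.asarray(X)-OB)@RB
toW=lambda B:RB@np.asarray(B)+OB
def status():
    from rig import bot
    s=bot.read_state(); R=s["tcp_rot"]
    print("t",round(s["time_s"],2),"boxpos mm",(toB(s["position"])*1e3).round(1),"F box",(RB.T@s["force"]).round(2),"q",np.round(s["joint_positions"],1),"open",round(s["opening"],3))
    print("tool axes in box:\n",(RB.T@R).round(3))
    return s
def delta(s,Bmm):
    d=s["tcp_rot"].T@(toW(np.array(Bmm)/1e3)-s["position"])/0.025
    print("to",Bmm,"tool units",d.round(2)); return d
E
python3 - <<'E'
from h import *
s=status(); print(toW([-.015,.15,.38]))
delta(s,[-15,150,380])
Rt=RB@np.diag([-1,1,-1.]); from scipy.spatial.transform import Rotation as Ro
print(Ro.from_matrix(s["tcp_rot"].T@Rt).as_rotvec(degrees=True))
E
```

```text
t 0.1 boxpos mm [  82.5 -611.5  221.6] F box [-0.75 -0.83 -0.86] q [-82.2  30.3  82.1  -0.   67.7 -10.2] open 0.997
tool axes in box:
 [[ 0.55   0.835 -0.001]
 [ 0.835 -0.55   0.001]
 [ 0.    -0.002 -1.   ]]
[0.59205458 0.06254427 0.38      ]
to [-15, 150, 380] tool units [ 23.29 -20.03  -6.29]
[-4.38915563e-02 -1.32503543e-01 -1.23388986e+02]
```

move_arm(
  moves=[
    {"hand":0,"x":0,"y":0,"z":-0.9,"wx":0,"wy":0,"wz":0},
    {"hand":0,"x":0,"y":0,"z":-0.9,"wx":0,"wy":0,"wz":0},
    {"hand":0,"x":0.5,"y":-0.43,"z":-0.9,"wx":0,"wy":0,"wz":0},
    {"hand":0,"x":0.8,"y":-0.69,"z":-0.9,"wx":0,"wy":0,"wz":0},
    {"hand":0,"x":0.9,"y":-0.77,"z":-0.9,"wx":0,"wy":0,"wz":0},
    {"hand":0,"x":0.9,"y":-0.77,"z":-0.9,"wx":0,"wy":0,"wz":0},
    {"hand":0,"x":0.9,"y":-0.77,"z":-0.9,"wx":0,"wy":0,"wz":0},
    {"hand":0,"x":0.9,"y":-0.77,"z":0,"wx":0,"wy":0,"wz":0},
    {"hand":0,"x":0.9,"y":-0.77,"z":0,"wx":0,"wy":0,"wz":0},
    {"hand":0,"x":0.9,"y":-0.77,"z":0,"wx":0,"wy":0,"wz":0},
    {"hand":0,"x":0.9,"y":-0.77,"z":0,"wx":0,"wy":0,"wz":0},
    {"hand":0,"x":0.9,"y":-0.77,"z":0,"wx":0,"wy":0,"wz":0},
    {"hand":0,"x":0.9,"y":-0.77,"z":0,"wx":0,"wy":0,"wz":0},
    {"hand":0,"x":0.9,"y":-0.77,"z":0,"wx":0,"wy":0,"wz":0},
    {"hand":0,"x":0.9,"y":-0.77,"z":0,"wx":0,"wy":0,"wz":0},
    {"hand":0,"x":0.9,"y":-0.77,"z":0,"wx":0,"wy":0,"wz":0},
    {"hand":0,"x":0.9,"y":-0.77,"z":0,"wx":0,"wy":0,"wz":0},
    {"hand":0,"x":0.9,"y":-0.77,"z":0,"wx":0,"wy":0,"wz":0},
    {"hand":0,"x":0.9,"y":-0.77,"z":0,"wx":0,"wy":0,"wz":0},
    {"hand":0,"x":0.9,"y":-0.77,"z":0,"wx":0,"wy":0,"wz":0},
  ],
)

```text
time_s: 2.1
position: [0.4629, -0.1519, 0.3797]
tcp_rot: [[0.951, 0.31, -0.001], [0.31, -0.951, 0.0], [-0.001, -0.001, -1.0]]
force: [0.2, -0.3, -0.5]
opening: 0.006
```

```bash
python3 - <<'E'
from h import *
s=status(); delta(s,[-15,155,380])
E
```

```text
t 2.1 boxpos mm [ 17.7 -98.2 379.7] F box [ 0.33 -0.07 -0.5 ] q [-31.3  10.1  88.   -0.   82.   40.6] open 0.006
tool axes in box:
 [[ 0.55   0.835 -0.001]
 [ 0.835 -0.55  -0.   ]
 [-0.001 -0.001 -1.   ]]
to [-15, 155, 380] tool units [ 7.74 -6.67 -0.01]
```

move_arm(
  moves=[
    {"hand":0,"x":0.97,"y":-0.83,"z":0,"wx":0,"wy":0,"wz":0},
    {"hand":0,"x":0.97,"y":-0.83,"z":0,"wx":0,"wy":0,"wz":0},
    {"hand":0,"x":0.97,"y":-0.83,"z":0,"wx":0,"wy":0,"wz":0},
    {"hand":0,"x":0.97,"y":-0.83,"z":0,"wx":0,"wy":0,"wz":0},
    {"hand":0,"x":0.97,"y":-0.83,"z":0,"wx":0,"wy":0,"wz":0},
    {"hand":0,"x":0.97,"y":-0.83,"z":0,"wx":0,"wy":0,"wz":0},
    {"hand":0,"x":0.97,"y":-0.83,"z":0,"wx":0,"wy":0,"wz":0},
    {"hand":0,"x":0.95,"y":-0.86,"z":0,"wx":0,"wy":0,"wz":0},
    {"hand":0,"x":0,"y":0,"z":0,"wx":0,"wy":0,"wz":-8.5},
    {"hand":0,"x":0,"y":0,"z":0,"wx":0,"wy":0,"wz":-8.5},
    {"hand":0,"x":0,"y":0,"z":0,"wx":0,"wy":0,"wz":-8.5},
    {"hand":0,"x":0,"y":0,"z":0,"wx":0,"wy":0,"wz":-8.5},
    {"hand":0,"x":0,"y":0,"z":0,"wx":0,"wy":0,"wz":-8.5},
    {"hand":0,"x":0,"y":0,"z":0,"wx":0,"wy":0,"wz":-8.5},
    {"hand":0,"x":0,"y":0,"z":0,"wx":0,"wy":0,"wz":-8.5},
    {"hand":0,"x":0,"y":0,"z":0,"wx":0,"wy":0,"wz":-8.5},
    {"hand":0,"x":0,"y":0,"z":0,"wx":0,"wy":0,"wz":-8.5},
    {"hand":0,"x":0,"y":0,"z":0,"wx":0,"wy":0,"wz":-8.5},
    {"hand":0,"x":0,"y":0,"z":0,"wx":0,"wy":0,"wz":-8.5},
    {"hand":0,"x":0,"y":0,"z":0,"wx":0,"wy":0,"wz":-8.5},
  ],
)

```text
time_s: 4.1
position: [0.5947, 0.0652, 0.3794]
tcp_rot: [[-0.506, 0.863, -0.001], [0.863, 0.506, 0.0], [0.001, -0.001, -1.0]]
force: [0.1, 0.0, -0.1]
opening: 0.006
```

move_arm(
  moves=[
    {"hand":0,"x":0,"y":0,"z":0,"wx":0,"wy":0,"wz":-8.5},
    {"hand":0,"x":0,"y":0,"z":0,"wx":0,"wy":0,"wz":-8.5},
    {"hand":0,"x":0,"y":0,"z":0,"wx":0,"wy":0,"wz":-4.4},
    {"hand":0,"x":0,"y":0,"z":0,"wx":0,"wy":0,"wz":0},
  ],
)

```text
time_s: 4.5
position: [0.5947, 0.0652, 0.3794]
tcp_rot: [[-0.782, 0.624, -0.001], [0.624, 0.782, 0.0], [0.001, -0.001, -1.0]]
force: [-0.6, 0.1, -0.2]
opening: 0.008
```

```bash
python3 - <<'E'
from h import *
from rig import vision
import cv2
s=status(); delta(s,[-15,155,192])
c=vision.capture("scene"); cv2.imwrite("pics/s1.png",cv2.resize(c["image"][60:280,100:320,::-1],(600,600)))
E
```

```text
t 4.5 boxpos mm [-14.6 153.8 379.4] F box [-0.57 -0.28 -0.22] q [ -4.4  20.4  73.4   0.   86.2 -55.9] open 0.008
tool axes in box:
 [[-1.     0.    -0.001]
 [ 0.     1.    -0.001]
 [ 0.001 -0.001 -1.   ]]
to [-15, 155, 192] tool units [0.01 0.05 7.5 ]
```

View pics/s1.png

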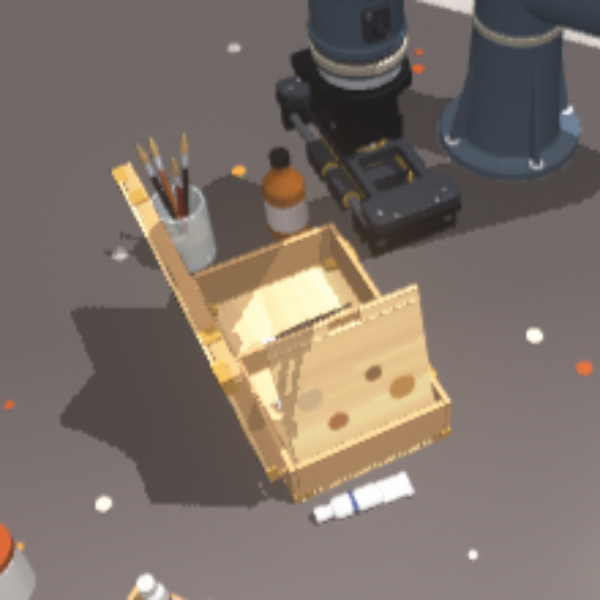

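move_arm(
  moves=[
    {"hand":0,"x":0,"y":0,"z":0.9,"wx":0,"wy":0,"wz":0},
    {"hand":0,"x":0,"y":0,"z":0.9,"wx":0,"wy":0,"wz":0},
    {"hand":0,"x":0,"y":0,"z":0.9,"wx":0,"wy":0,"wz":0},
    {"hand":0,"x":0,"y":0,"z":0.9,"wx":0,"wy":0,"wz":0},
    {"hand":0,"x":0,"y":0,"z":0.9,"wx":0,"wy":0,"wz":0},
    {"hand":0,"x":0,"y":0,"z":0.9,"wx":0,"wy":0,"wz":0},
    {"hand":0,"x":0,"y":0,"z":0.9,"wx":0,"wy":0,"wz":0},
    {"hand":0,"x":0,"y":0,"z":0.8,"wx":0,"wy":0,"wz":0},
    {"hand":0,"x":0,"y":0,"z":0.4,"wx":0,"wy":0,"wz":0},
    {"hand":0,"x":0,"y":-0.2,"z":0,"wx":0,"wy":0,"wz":0},
    {"hand":0,"x":0,"y":-0.2,"z":0,"wx":0,"wy":0,"wz":0},
    {"hand":0,"x":0,"y":0,"z":0,"wx":0,"wy":0,"wz":0},
  ],
)

```text
time_s: 5.75
position: [0.5891, 0.0567, 0.1937]
tcp_rot: [[-0.781, 0.624, 0.002], [0.624, 0.781, -0.0], [-0.002, 0.001, -1.0]]
force: [-0.1, 0.9, -0.4]
opening: 0.006
```

```bash
python3 - <<'E'
from h import *
from rig import vision
import cv2
s=status()
c=vision.capture("scene"); cv2.imwrite("pics/s2.png",cv2.resize(c["image"][90:260,120:290,::-1],(600,600)))
# contact-path for leaf: TCP target (y,z) at theta
for th in np.arange(1.36,-0.05,-0.08):
    r=145; print(round(th,2), round(144-r*np.cos(th)+3*np.sin(th)+15,1), round(51+r*np.sin(th)+3*np.cos(th),1))
E
```

```text
t 5.75 boxpos mm [-13.7 143.6 193.7] F box [-0.7   0.65 -0.41] q [ -5.3  29.6  88.8  -0.   61.6 -56.7] open 0.006
tool axes in box:
 [[-1.     0.001  0.002]
 [ 0.001  1.     0.001]
 [-0.002  0.001 -1.   ]]
1.36 131.6 193.4
1.28 120.3 190.8
1.2 109.3 187.2
1.12 98.5 182.8
1.04 88.2 177.6
0.96 78.3 171.5
0.88 68.9 164.7
0.8 60.1 157.1
0.72 52.0 148.9
0.64 44.5 140.0
0.56 37.7 130.6
0.48 31.8 120.6
0.4 26.6 110.2
0.32 22.3 99.5
0.24 18.9 88.4
0.16 16.3 77.1
0.08 14.7 65.6
-0.0 14.0 54.0
```

View pics/s2.png

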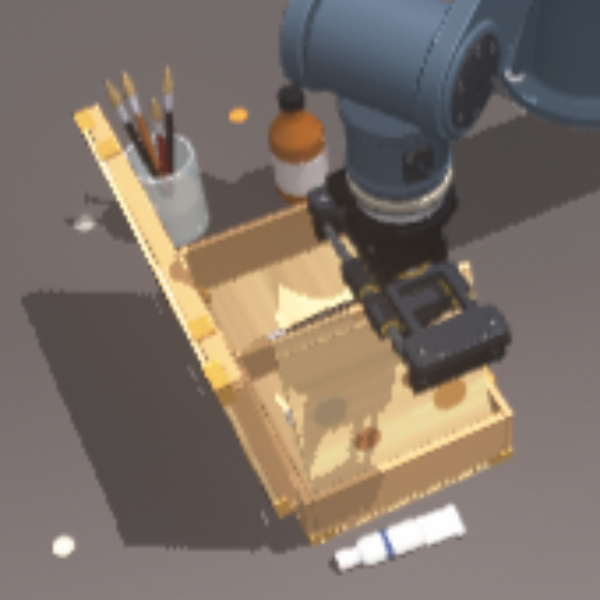

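The leaf is untouched; the gripper hangs over its +y side (its body at about (450,350)). I follow the leaf's arc.

move_arm(
  moves=[
    {"hand":0,"x":0,"y":-0.24,"z":0,"wx":0,"wy":0,"wz":0},
    {"hand":0,"x":0,"y":-0.24,"z":0,"wx":0,"wy":0,"wz":0},
    {"hand":0,"x":0,"y":-0.22,"z":0.05,"wx":0,"wy":0,"wz":0},
    {"hand":0,"x":0,"y":-0.23,"z":0.06,"wx":0,"wy":0,"wz":0},
    {"hand":0,"x":0,"y":-0.22,"z":0.07,"wx":0,"wy":0,"wz":0},
    {"hand":0,"x":0,"y":-0.22,"z":0.08,"wx":0,"wy":0,"wz":0},
    {"hand":0,"x":0,"y":-0.22,"z":0.09,"wx":0,"wy":0,"wz":0},
    {"hand":0,"x":0,"y":-0.21,"z":0.09,"wx":0,"wy":0,"wz":0},
  ],
)

```text
time_s: 6.6
position: [0.5606, 0.0218, 0.1814]
tcp_rot: [[-0.782, 0.623, 0.0], [0.623, 0.782, -0.0], [-0.0, 0.0, -1.0]]
force: [0.3, 0.3, -0.0]
opening: 0.005
```

```bash
python3 - <<'E'
from h import *
from rig import vision
import cv2
s=status()
c=vision.capture("scene"); cv2.imwrite("pics/s3.png",cv2.resize(c["image"][90:260,120:290,::-1],(600,600)))
E
```

```text
t 6.6 boxpos mm [-14.2  98.5 181.4] F box [ 0.02  0.39 -0.02] q [ -9.2  28.3  93.8  -0.   57.8 -60.6] open 0.005
tool axes in box:
 [[-1. -0.  0.]
 [-0.  1.  0.]
 [-0.  0. -1.]]
```

View pics/s3.png

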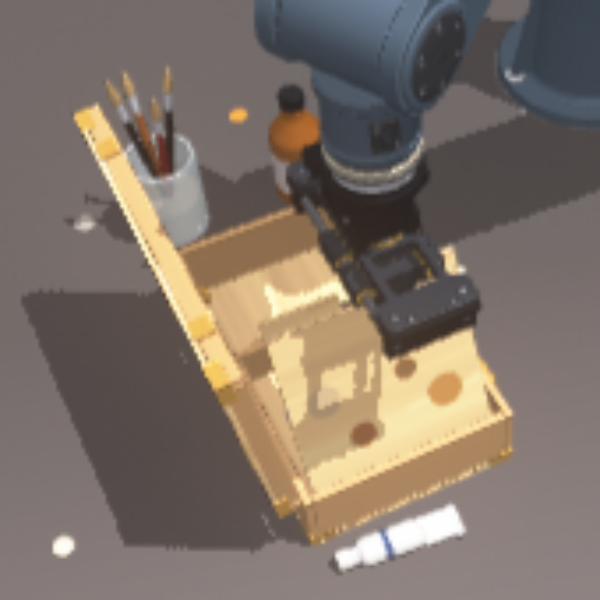

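move_arm(
  moves=[
    {"hand":0,"x":0,"y":-0.41,"z":0.2,"wx":0,"wy":0,"wz":0},
    {"hand":0,"x":0,"y":-0.4,"z":0.24,"wx":0,"wy":0,"wz":0},
    {"hand":0,"x":0,"y":-0.38,"z":0.27,"wx":0,"wy":0,"wz":0},
    {"hand":0,"x":0,"y":-0.35,"z":0.3,"wx":0,"wy":0,"wz":0},
    {"hand":0,"x":0,"y":-0.32,"z":0.33,"wx":0,"wy":0,"wz":0},
    {"hand":0,"x":0,"y":-0.3,"z":0.36,"wx":0,"wy":0,"wz":0},
    {"hand":0,"x":0,"y":-0.27,"z":0.38,"wx":0,"wy":0,"wz":0},
    {"hand":0,"x":0,"y":-0.24,"z":0.4,"wx":0,"wy":0,"wz":0},
    {"hand":0,"x":0,"y":-0.21,"z":0.42,"wx":0,"wy":0,"wz":0},
    {"hand":0,"x":0,"y":-0.17,"z":0.4,"wx":0,"wy":0,"wz":0},
  ],
)

```text
time_s: 7.65
position: [0.5128, -0.0376, 0.098]
tcp_rot: [[-0.782, 0.623, -0.0], [0.623, 0.782, 0.0], [0.001, -0.0, -1.0]]
force: [0.1, 1.0, 0.4]
opening: 0.01
```

```bash
python3 - <<'E'
from h import *
from rig import vision
import cv2
s=status()
c=vision.capture("scene"); cv2.imwrite("pics/s4.png",cv2.resize(c["image"][90:260,120:290,::-1],(600,600)))
E
```

```text
t 7.65 boxpos mm [-14.5  22.3  98. ] F box [-0.56  0.86  0.38] q [-16.7  32.9 104.2   0.   42.9 -68.1] open 0.01
tool axes in box:
 [[-1.    -0.    -0.001]
 [-0.     1.    -0.   ]
 [ 0.001 -0.    -1.   ]]
```

View pics/s4.png

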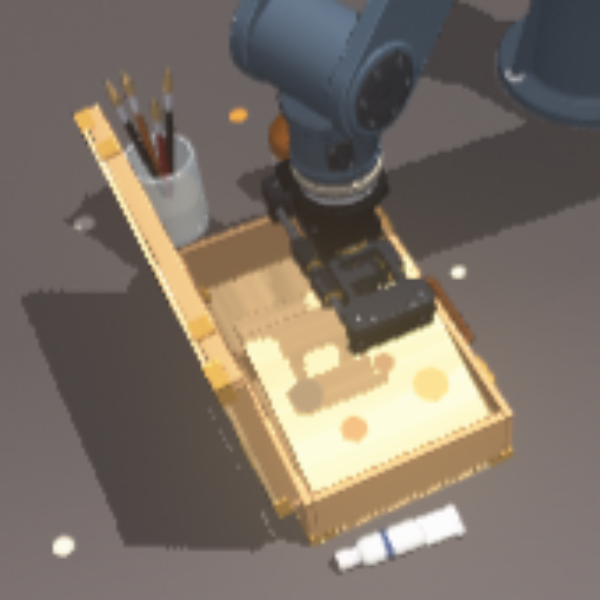

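move_arm(
  moves=[
    {"hand":0,"x":0,"y":-0.1,"z":0.3,"wx":0,"wy":0,"wz":0},
    {"hand":0,"x":0,"y":-0.08,"z":0.3,"wx":0,"wy":0,"wz":0},
    {"hand":0,"x":0,"y":-0.06,"z":0.3,"wx":0,"wy":0,"wz":0},
    {"hand":0,"x":0,"y":-0.04,"z":0.3,"wx":0,"wy":0,"wz":0},
    {"hand":0,"x":0,"y":-0.02,"z":0.2,"wx":0,"wy":0,"wz":0},
    {"hand":0,"x":0,"y":0,"z":0.1,"wx":0,"wy":0,"wz":0},
    {"hand":0,"x":0,"y":0,"z":0.08,"wx":0,"wy":0,"wz":0},
    {"hand":0,"x":0,"y":0,"z":0.04,"wx":0,"wy":0,"wz":0},
    {"hand":0,"x":0,"y":0,"z":0,"wx":0,"wy":0,"wz":0},
  ],
)

```text
time_s: 8.6
position: [0.5087, -0.0432, 0.0586]
tcp_rot: [[-0.782, 0.623, 0.0], [0.623, 0.782, 0.0], [-0.0, 0.0, -1.0]]
force: [-0.4, 0.1, 0.7]
opening: 0.004
```

move_arm(
  moves=[
    {"hand":0,"x":0,"y":0,"z":0.04,"wx":0,"wy":0,"wz":0},
    {"hand":0,"x":0,"y":0,"z":0.02,"wx":0,"wy":0,"wz":0},
  ],
)

```text
time_s: 8.8
position: [0.5088, -0.0433, 0.0572]
tcp_rot: [[-0.782, 0.623, 0.001], [0.623, 0.782, -0.0], [-0.0, 0.0, -1.0]]
force: [-0.8, -0.4, -0.0]
opening: 0.008
```

move_arm(
  moves=[
    {"hand":0,"x":0,"y":0,"z":0.04,"wx":0,"wy":0,"wz":0},
    {"hand":0,"x":0,"y":0,"z":0.04,"wx":0,"wy":0,"wz":0},
    {"hand":0,"x":0,"y":0,"z":0.0,"wx":0,"wy":0,"wz":0},
  ],
)

```text
time_s: 9.1
position: [0.5087, -0.0433, 0.055]
tcp_rot: [[-0.782, 0.623, 0.0], [0.623, 0.782, -0.0], [-0.0, 0.0, -1.0]]
force: [-0.3, -0.4, -0.2]
opening: 0.006
```

move_arm(
  moves=[
    {"hand":0,"x":0,"y":0,"z":0.04,"wx":0,"wy":0,"wz":0},
    {"hand":0,"x":0,"y":0,"z":0.0,"wx":0,"wy":0,"wz":0},
  ],
)

```text
time_s: 9.3
position: [0.5087, -0.0433, 0.0544]
tcp_rot: [[-0.782, 0.623, 0.0], [0.623, 0.782, -0.0], [-0.0, 0.0, -1.0]]
force: [-0.5, 0.0, 4.0]
opening: 0.01
```

move_arm(
  moves=[
    {"hand":0,"x":0,"y":0,"z":0.01,"wx":0,"wy":0,"wz":0},
    {"hand":0,"x":0,"y":0,"z":0.0,"wx":0,"wy":0,"wz":0},
  ],
)

```text
time_s: 9.5
position: [0.5086, -0.0433, 0.0543]
tcp_rot: [[-0.782, 0.623, 0.0], [0.623, 0.782, -0.0], [-0.0, 0.0, -1.0]]
force: [-0.8, -0.1, 5.3]
opening: 0.005
```

move_arm(
  moves=[
    {"hand":0,"x":0,"y":0,"z":-0.4,"wx":0,"wy":0,"wz":0},
    {"hand":0,"x":0,"y":0,"z":-0.8,"wx":0,"wy":0,"wz":0},
    {"hand":0,"x":0,"y":0,"z":-1,"wx":0,"wy":0,"wz":0},
    {"hand":0,"x":0,"y":0,"z":-1,"wx":0,"wy":0,"wz":0},
    {"hand":0,"x":0,"y":0,"z":-1,"wx":0,"wy":0,"wz":0},
    {"hand":0,"x":0,"y":0,"z":-1,"wx":0,"wy":0,"wz":0},
    {"hand":0,"x":0,"y":0,"z":-1,"wx":0,"wy":0,"wz":0},
    {"hand":0,"x":0,"y":0,"z":-1,"wx":0,"wy":0,"wz":0},
    {"hand":0,"x":0,"y":0,"z":-1,"wx":0,"wy":0,"wz":0},
    {"hand":0,"x":0,"y":0,"z":-1,"wx":0,"wy":0,"wz":0},
    {"hand":0,"x":0,"y":0,"z":-1,"wx":0,"wy":0,"wz":0},
    {"hand":0,"x":0,"y":0,"z":-1,"wx":0,"wy":0,"wz":0},
  ],
)

```text
time_s: 10.7
position: [0.508, -0.043, 0.3352]
tcp_rot: [[-0.782, 0.623, -0.0], [0.623, 0.782, 0.0], [0.0, 0.0, -1.0]]
force: [-0.5, -0.9, -0.8]
opening: 0.01
```

```bash
python3 - <<'E'
from h import *
from rig import vision
import cv2
s=status()
delta(s,[180,0,334])
for n in("scene","top"):
    c=vision.capture(n); np.savez(n+"5.npz",**c)
    im=c["image"][90:260,120:290,::-1] if n=="scene" else c["image"][75:265,215:425,::-1]
    cv2.imwrite(f"pics/{n}5.png",cv2.resize(im,(600,600*im.shape[0]//im.shape[1]),interpolation=cv2.INTER_CUBIC))
    v,u=np.mgrid[0:384,0:512]; z=c["z_map"]
    q=np.stack([(u-c["cx"])/c["fx"]*z,(v-c["cy"])/c["fy"]*z,z],-1)[z>0]
    B=toB(q@c["pose"][:3,:3].T+c["pose"][:3,3])
    for y in(-20,0,40,80,120):
        m=(abs(B[:,0])<.07)&(abs(B[:,1]-y/1e3)<.008)&(B[:,2]<.12); print(n,y,m.sum(),np.median(B[m,2]).round(4) if m.sum() else None)
E
```

```text
t 10.7 boxpos mm [-14.9  15.1 335.2] F box [ 0.15 -1.06 -0.81] q [-17.4  14.2  89.5   0.   76.3 -68.9] open 0.01
tool axes in box:
 [[-1. -0. -0.]
 [-0.  1.  0.]
 [ 0.  0. -1.]]
to [180, 0, 334] tool units [-7.8  -0.61  0.05]
scene -20 147 0.0531
scene 0 164 0.0535
scene 40 171 0.0538
scene 80 182 0.0536
scene 120 189 0.0536
top -20 99 0.0097
top 0 112 0.0532
top 40 35 0.0534
top 80 199 0.0534
top 120 179 0.0534
```

View pics/scene5.png

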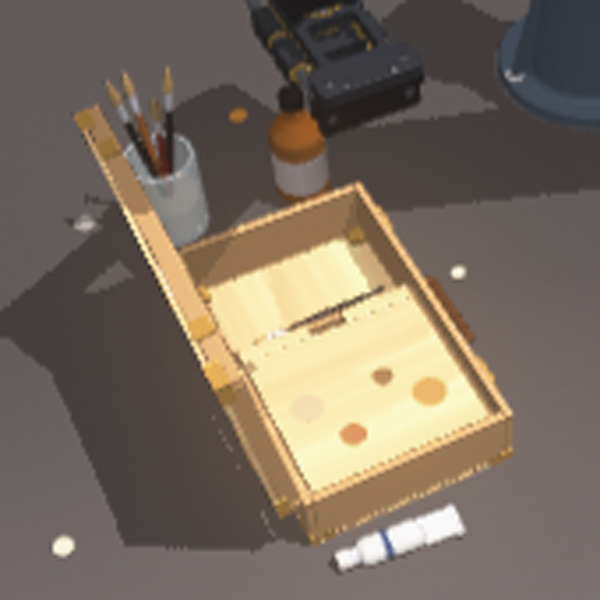

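View pics/top5.png

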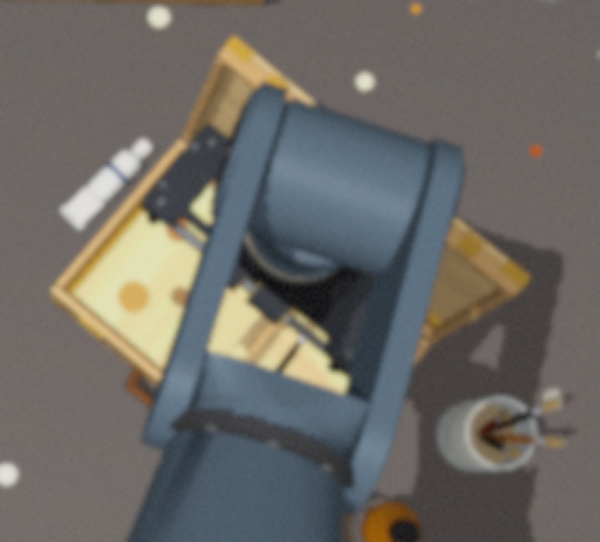

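The leaf lies flat at 53.5 mm (scene crop, 255–490 × 290–490) and the box hasn't moved. Now over and behind the lid.

move_arm(
  moves=[
    {"hand":0,"x":-0.6,"y":0,"z":0,"wx":0,"wy":0,"wz":0},
    {"hand":0,"x":-0.9,"y":0,"z":0,"wx":0,"wy":0,"wz":0},
    {"hand":0,"x":-0.9,"y":-0.1,"z":0,"wx":0,"wy":0,"wz":0},
    {"hand":0,"x":-0.9,"y":-0.1,"z":0,"wx":0,"wy":0,"wz":0},
    {"hand":0,"x":-0.9,"y":-0.1,"z":0,"wx":0,"wy":0,"wz":0},
    {"hand":0,"x":-0.9,"y":-0.1,"z":0,"wx":0,"wy":0,"wz":0},
    {"hand":0,"x":-0.9,"y":-0.1,"z":0,"wx":0,"wy":0,"wz":0},
    {"hand":0,"x":-0.9,"y":-0.1,"z":0,"wx":0,"wy":0,"wz":0},
    {"hand":0,"x":-0.9,"y":0,"z":0,"wx":0,"wy":0,"wz":0},
    {"hand":0,"x":0,"y":0,"z":0.8,"wx":0,"wy":0,"wz":0},
    {"hand":0,"x":0,"y":0,"z":0.9,"wx":0,"wy":0,"wz":0},
    {"hand":0,"x":0,"y":0,"z":0.9,"wx":0,"wy":0,"wz":0},
    {"hand":0,"x":0,"y":0,"z":0.8,"wx":0,"wy":0,"wz":0},
    {"hand":0,"x":0,"y":0,"z":0.2,"wx":0,"wy":0,"wz":0},
  ],
)

```text
time_s: 12.2
position: [0.6496, -0.1763, 0.2385]
tcp_rot: [[-0.782, 0.624, -0.008], [0.624, 0.782, 0.004], [0.009, -0.002, -1.0]]
force: [-0.0, -0.0, -0.5]
opening: 0.001
```

```bash
python3 - <<'E'
from h import *
from rig import vision
import cv2
s=status()
c=vision.capture("scene"); cv2.imwrite("pics/s6.png",cv2.resize(c["image"][70:270,100:300,::-1],(600,600)))
for th in np.r_[1.64,1.57,np.arange(1.5,-0.05,-0.1)]:
    r=185; print(round(th,2), round(100-r*np.cos(th)+22*np.sin(th)+9.5,1), round(70.5+r*np.sin(th)+22*np.cos(th),1))
E
```

```text
t 12.2 boxpos mm [178.9  -0.8 238.5] F box [ 0.01 -0.03 -0.51] q [-24.7  33.4  73.2  -0.   73.9 -76.1] open 0.001
tool axes in box:
 [[-1.     0.    -0.009]
 [ 0.     1.    -0.002]
 [ 0.009 -0.002 -1.   ]]
1.64 144.2 253.5
1.57 131.4 255.5
1.5 118.4 256.6
1.4 99.7 256.5
1.3 81.2 254.6
1.2 63.0 250.9
1.1 45.2 245.4
1.0 28.1 238.1
0.9 11.7 229.1
0.8 -3.6 218.5
0.7 -17.8 206.5
0.6 -30.8 193.1
0.5 -42.3 178.5
0.4 -52.3 162.8
0.3 -60.7 146.2
0.2 -67.4 128.8
0.1 -72.4 110.9
-0.0 -75.5 92.5
```

View pics/s6.png

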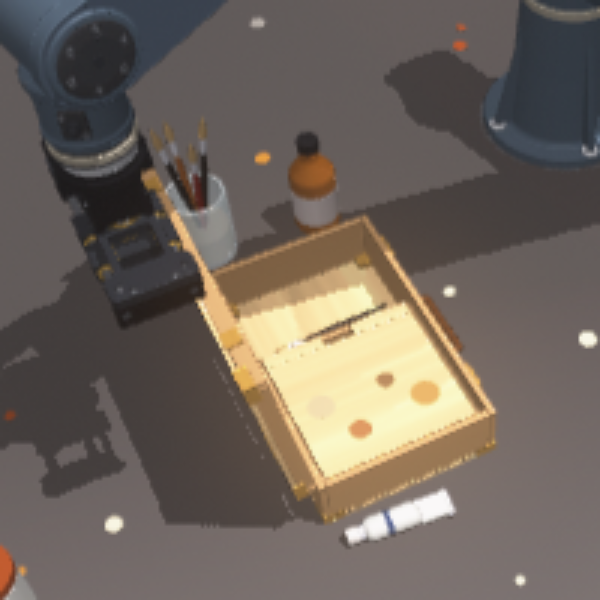

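move_arm(
  moves=[
    {"hand":0,"x":0.4,"y":0,"z":-0.2,"wx":0,"wy":0,"wz":0},
    {"hand":0,"x":0.4,"y":0,"z":-0.2,"wx":0,"wy":0,"wz":0},
    {"hand":0,"x":0.3,"y":0,"z":0,"wx":0,"wy":0,"wz":0},
    {"hand":0,"x":0.15,"y":0,"z":0,"wx":0,"wy":0,"wz":0},
    {"hand":0,"x":0.15,"y":0,"z":0,"wx":0,"wy":0,"wz":0},
    {"hand":0,"x":0.15,"y":0,"z":-0.02,"wx":0,"wy":0,"wz":0},
    {"hand":0,"x":0.15,"y":0,"z":-0.02,"wx":0,"wy":0,"wz":0},
    {"hand":0,"x":0.15,"y":0,"z":-0.02,"wx":0,"wy":0,"wz":0},
  ],
)

```text
time_s: 13.05
position: [0.6155, -0.1476, 0.2554]
tcp_rot: [[-0.782, 0.623, 0.0], [0.623, 0.782, 0.0], [-0.0, 0.0, -1.0]]
force: [3.3, -1.4, 2.3]
opening: 0.002
```

```bash
python3 - <<'E'
from h import *
from rig import vision
import cv2
s=status()
c=vision.capture("scene"); cv2.imwrite("pics/s7.png",cv2.resize(c["image"][70:270,100:300,::-1],(600,600)))
E
```

```text
t 13.05 boxpos mm [134.3   0.3 255.4] F box [3.42 0.99 2.33] q [-23.6  29.   78.8   0.   72.3 -75. ] open 0.002
tool axes in box:
 [[-1. -0.  0.]
 [-0.  1.  0.]
 [-0.  0. -1.]]
```

View pics/s7.png

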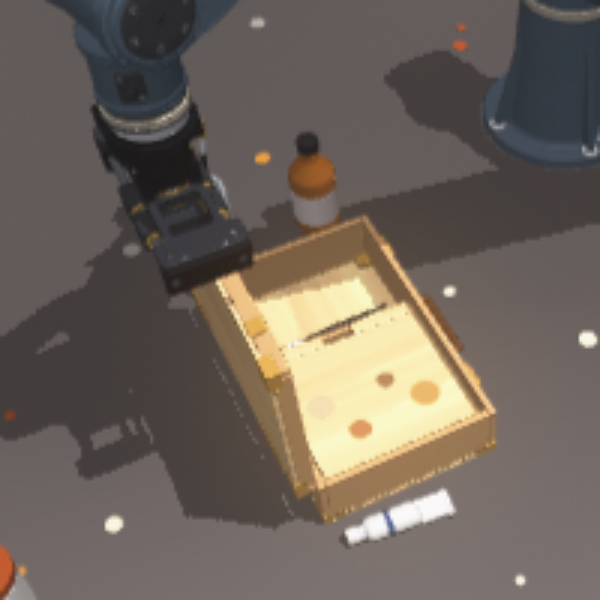

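move_arm(
  moves=[
    {"hand":0,"x":0.32,"y":0,"z":-0.02,"wx":0,"wy":0,"wz":0},
    {"hand":0,"x":0.32,"y":0,"z":-0.01,"wx":0,"wy":0,"wz":0},
    {"hand":0,"x":0.37,"y":0,"z":0,"wx":0,"wy":0,"wz":0},
    {"hand":0,"x":0.38,"y":0,"z":0,"wx":0,"wy":0,"wz":0},
    {"hand":0,"x":0.37,"y":0,"z":0.03,"wx":0,"wy":0,"wz":0},
    {"hand":0,"x":0.37,"y":0,"z":0.05,"wx":0,"wy":0,"wz":0},
    {"hand":0,"x":0.37,"y":0,"z":0.06,"wx":0,"wy":0,"wz":0},
    {"hand":0,"x":0.36,"y":0,"z":0.09,"wx":0,"wy":0,"wz":0},
    {"hand":0,"x":0.36,"y":0,"z":0.1,"wx":0,"wy":0,"wz":0},
    {"hand":0,"x":0.35,"y":0,"z":0.12,"wx":0,"wy":0,"wz":0},
  ],
)

```text
time_s: 14.1
position: [0.5451, -0.0914, 0.2445]
tcp_rot: [[-0.782, 0.623, -0.0], [0.623, 0.782, 0.0], [0.0, 0.0, -1.0]]
force: [2.4, 0.1, 1.8]
opening: 0.004
```

```bash
python3 - <<'E'
from h import *
from rig import vision
import cv2
s=status()
c=vision.capture("scene"); cv2.imwrite("pics/s8.png",cv2.resize(c["image"][70:270,100:300,::-1],(600,600)))
E
```

```text
t 14.1 boxpos mm [ 44.3   0.4 244.5] F box [1.84 1.55 1.84] q [-21.1  23.2  91.1   0.   65.8 -72.6] open 0.004
tool axes in box:
 [[-1. -0. -0.]
 [-0.  1.  0.]
 [ 0.  0. -1.]]
```

View pics/s8.png

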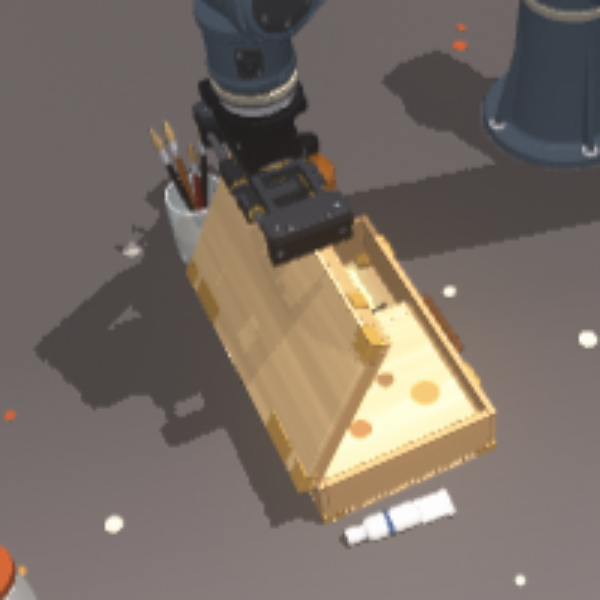

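move_arm(
  moves=[
    {"hand":0,"x":0.34,"y":0,"z":0.13,"wx":0,"wy":0,"wz":0},
    {"hand":0,"x":0.33,"y":0,"z":0.14,"wx":0,"wy":0,"wz":0},
    {"hand":0,"x":0.33,"y":0,"z":0.17,"wx":0,"wy":0,"wz":0},
    {"hand":0,"x":0.32,"y":0,"z":0.19,"wx":0,"wy":0,"wz":0},
    {"hand":0,"x":0.31,"y":0,"z":0.2,"wx":0,"wy":0,"wz":0},
    {"hand":0,"x":0.3,"y":0,"z":0.22,"wx":0,"wy":0,"wz":0},
    {"hand":0,"x":0.29,"y":0,"z":0.23,"wx":0,"wy":0,"wz":0},
    {"hand":0,"x":0.28,"y":0,"z":0.25,"wx":0,"wy":0,"wz":0},
    {"hand":0,"x":0.27,"y":0,"z":0.26,"wx":0,"wy":0,"wz":0},
    {"hand":0,"x":0.25,"y":0,"z":0.27,"wx":0,"wy":0,"wz":0},
    {"hand":0,"x":0.24,"y":0,"z":0.28,"wx":0,"wy":0,"wz":0},
    {"hand":0,"x":0.22,"y":0,"z":0.3,"wx":0,"wy":0,"wz":0},
    {"hand":0,"x":0.21,"y":0,"z":0.31,"wx":0,"wy":0,"wz":0},
    {"hand":0,"x":0.19,"y":0,"z":0.32,"wx":0,"wy":0,"wz":0},
  ],
)

```text
time_s: 15.55
position: [0.4692, -0.0312, 0.1623]
tcp_rot: [[-0.782, 0.623, -0.001], [0.623, 0.782, 0.0], [0.001, -0.0, -1.0]]
force: [2.3, 1.2, 1.8]
opening: 0.005
```

```bash
python3 - <<'E'
from h import *
from rig import vision
import cv2
s=status()
c=vision.capture("scene"); cv2.imwrite("pics/s9.png",cv2.resize(c["image"][70:270,100:300,::-1],(600,600)))
E
```

```text
t 15.55 boxpos mm [-5.260e+01  1.000e-01  1.623e+02] F box [1.01 2.4  1.84] q [-17.5  23.9 107.4   0.   48.8 -68.9] open 0.005
tool axes in box:
 [[-1.    -0.    -0.001]
 [-0.     1.    -0.   ]
 [ 0.001 -0.    -1.   ]]
```

View pics/s9.png

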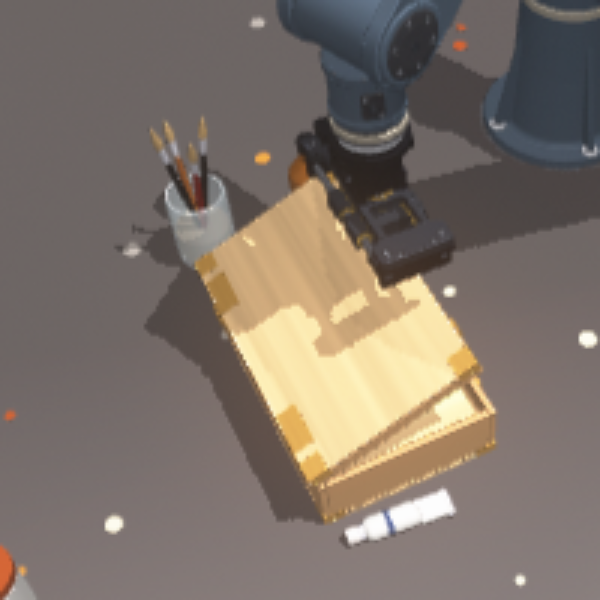

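move_arm(
  moves=[
    {"hand":0,"x":0.11,"y":0,"z":0.22,"wx":0,"wy":0,"wz":0},
    {"hand":0,"x":0.11,"y":0,"z":0.22,"wx":0,"wy":0,"wz":0},
    {"hand":0,"x":0.11,"y":0,"z":0.22,"wx":0,"wy":0,"wz":0},
    {"hand":0,"x":0.09,"y":0,"z":0.23,"wx":0,"wy":0,"wz":0},
    {"hand":0,"x":0.09,"y":0,"z":0.23,"wx":0,"wy":0,"wz":0},
    {"hand":0,"x":0.09,"y":0,"z":0.23,"wx":0,"wy":0,"wz":0},
    {"hand":0,"x":0.05,"y":0,"z":0.18,"wx":0,"wy":0,"wz":0},
    {"hand":0,"x":0.05,"y":0,"z":0.18,"wx":0,"wy":0,"wz":0},
    {"hand":0,"x":0.05,"y":0,"z":0.18,"wx":0,"wy":0,"wz":0},
    {"hand":0,"x":0.05,"y":0,"z":0.18,"wx":0,"wy":0,"wz":0},
    {"hand":0,"x":0.02,"y":0,"z":0.09,"wx":0,"wy":0,"wz":0},
    {"hand":0,"x":0.02,"y":0,"z":0.09,"wx":0,"wy":0,"wz":0},
    {"hand":0,"x":0.02,"y":0,"z":0.09,"wx":0,"wy":0,"wz":0},
    {"hand":0,"x":0.02,"y":0,"z":0.09,"wx":0,"wy":0,"wz":0},
  ],
)

```text
time_s: 17.0
position: [0.4529, -0.018, 0.1022]
tcp_rot: [[-0.782, 0.623, 0.0], [0.623, 0.782, -0.0], [-0.0, 0.0, -1.0]]
force: [-0.7, -0.6, 1.8]
opening: 0.005
```

move_arm(
  moves=[
    {"hand":0,"x":0.01,"y":0,"z":0.06,"wx":0,"wy":0,"wz":0},
    {"hand":0,"x":0.01,"y":0,"z":0.06,"wx":0,"wy":0,"wz":0},
    {"hand":0,"x":0.01,"y":0,"z":0.06,"wx":0,"wy":0,"wz":0},
  ],
)

```text
time_s: 17.3
position: [0.4523, -0.0175, 0.0978]
tcp_rot: [[-0.782, 0.623, 0.0], [0.623, 0.782, -0.0], [-0.0, 0.0, -1.0]]
force: [-1.2, -0.9, 1.0]
opening: 0.005
```

move_arm(
  moves=[
    {"hand":0,"x":0,"y":0,"z":0.05,"wx":0,"wy":0,"wz":0},
    {"hand":0,"x":0,"y":0,"z":0.05,"wx":0,"wy":0,"wz":0},
    {"hand":0,"x":0,"y":0,"z":0.04,"wx":0,"wy":0,"wz":0},
    {"hand":0,"x":0,"y":0,"z":0.0,"wx":0,"wy":0,"wz":0},
  ],
)

```text
time_s: 17.7
position: [0.4522, -0.0173, 0.0941]
tcp_rot: [[-0.782, 0.624, 0.0], [0.624, 0.782, 0.0], [-0.0, 0.0, -1.0]]
force: [0.8, -0.7, 0.7]
opening: 0.006
```

move_arm(
  moves=[
    {"hand":0,"x":0,"y":0,"z":0.03,"wx":0,"wy":0,"wz":0},
    {"hand":0,"x":0,"y":0,"z":0.0,"wx":0,"wy":0,"wz":0},
  ],
)

```text
time_s: 17.9
position: [0.4524, -0.0174, 0.0935]
tcp_rot: [[-0.782, 0.623, 0.001], [0.623, 0.782, 0.0], [-0.0, 0.0, -1.0]]
force: [-0.3, 0.1, 0.5]
opening: 0.007
```

move_arm(
  moves=[
    {"hand":0,"x":0,"y":0,"z":0.03,"wx":0,"wy":0,"wz":0},
    {"hand":0,"x":0,"y":0,"z":0.0,"wx":0,"wy":0,"wz":0},
  ],
)

```text
time_s: 18.1
position: [0.4524, -0.0174, 0.0929]
tcp_rot: [[-0.782, 0.624, 0.001], [0.624, 0.782, 0.0], [-0.0, 0.0, -1.0]]
force: [0.8, 1.9, 1.9]
opening: 0.004
```

move_arm(
  moves=[
    {"hand":0,"x":0,"y":0,"z":0.02,"wx":0,"wy":0,"wz":0},
    {"hand":0,"x":0,"y":0,"z":0.0,"wx":0,"wy":0,"wz":0},
  ],
)

```text
time_s: 18.3
position: [0.4524, -0.0174, 0.0928]
tcp_rot: [[-0.782, 0.623, 0.001], [0.623, 0.782, -0.0], [-0.001, 0.0, -1.0]]
force: [-1.3, 0.7, 6.6]
opening: 0.004
```

move_arm(
  moves=[
    {"hand":0,"x":0,"y":0,"z":0.01,"wx":0,"wy":0,"wz":0},
    {"hand":0,"x":0,"y":0,"z":0.0,"wx":0,"wy":0,"wz":0},
  ],
)

```text
time_s: 18.5
position: [0.4524, -0.0174, 0.0928]
tcp_rot: [[-0.782, 0.623, 0.001], [0.623, 0.782, -0.0], [-0.001, 0.001, -1.0]]
force: [-0.7, 0.8, 8.7]
opening: 0.005
```

move_arm(
  moves=[
    {"hand":0,"x":0,"y":0,"z":-0.1,"wx":0,"wy":0,"wz":0},
    {"hand":0,"x":0,"y":0,"z":-0.4,"wx":0,"wy":0,"wz":0},
    {"hand":0,"x":0,"y":0,"z":-0.9,"wx":0,"wy":0,"wz":0},
    {"hand":0,"x":0,"y":0,"z":-0.9,"wx":0,"wy":0,"wz":0},
    {"hand":0,"x":0,"y":0,"z":-0.9,"wx":0,"wy":0,"wz":0},
    {"hand":0,"x":0,"y":0,"z":-0.9,"wx":0,"wy":0,"wz":0},
    {"hand":0,"x":0,"y":0,"z":-0.9,"wx":0,"wy":0,"wz":0},
    {"hand":0,"x":0,"y":0,"z":-0.9,"wx":0,"wy":0,"wz":0},
    {"hand":0,"x":0,"y":0,"z":-0.9,"wx":0,"wy":0,"wz":0},
    {"hand":0,"x":0,"y":0,"z":-0.4,"wx":0,"wy":0,"wz":0},
    {"hand":0,"x":0,"y":0,"z":0,"wx":0,"wy":0,"wz":0},
  ],
)

```text
time_s: 19.6
position: [0.4529, -0.0177, 0.2735]
tcp_rot: [[-0.782, 0.623, 0.004], [0.623, 0.782, -0.001], [-0.003, 0.001, -1.0]]
force: [-0.4, -1.2, -0.1]
opening: 0.004
```

```bash
python3 - <<'E'
from h import *
from rig import vision
import cv2
s=status()
for n in("scene","top"):
    c=vision.capture(n); np.savez(n+"9.npz",**c)
    im=c["image"][70:270,100:300,::-1] if n=="scene" else c["image"][75:265,215:425,::-1]
    cv2.imwrite(f"pics/{n}9.png",cv2.resize(im,(600,600*im.shape[0]//im.shape[1]),interpolation=cv2.INTER_CUBIC))
    v,u=np.mgrid[0:384,0:512]; z=c["z_map"]
    q=np.stack([(u-c["cx"])/c["fx"]*z,(v-c["cy"])/c["fy"]*z,z],-1)[z>0]
    B=toB(q@c["pose"][:3,:3].T+c["pose"][:3,3])
    for x in(-90,-60,0,60,90):
        m=(abs(B[:,0]-x/1e3)<.006)&(abs(B[:,1])<.13)&(B[:,2]<.13)&(B[:,2]>.05); print(n,x,m.sum(),np.median(B[m,2]).round(4) if m.sum() else None)
    m=(abs(B[:,0])<.14)&(abs(B[:,1])<.19)&(B[:,2]<.13)&(B[:,2]>.08); print("extent",np.percentile(B[m,:2],[0.5,99.5],axis=0).round(3).tolist())
E
```

```text
t 19.6 boxpos mm [-73.7   0.5 273.5] F box [ 0.39 -1.19 -0.14] q [-16.4  12.9 102.   -0.   64.9 -67.8] open 0.004
tool axes in box:
 [[-1.    -0.     0.003]
 [-0.     1.     0.001]
 [-0.003  0.001 -1.   ]]
scene -90 220 0.0921
scene -60 230 0.0922
scene 0 239 0.0921
scene 60 256 0.092
scene 90 255 0.0926
extent [[-0.099, -0.157], [0.1, 0.163]]
top -90 359 0.0921
top -60 22 0.0922
top 0 18 0.0931
top 60 126 0.0918
top 90 265 0.0924
extent [[-0.102, -0.159], [0.098, 0.159]]
```

View pics/scene9.png

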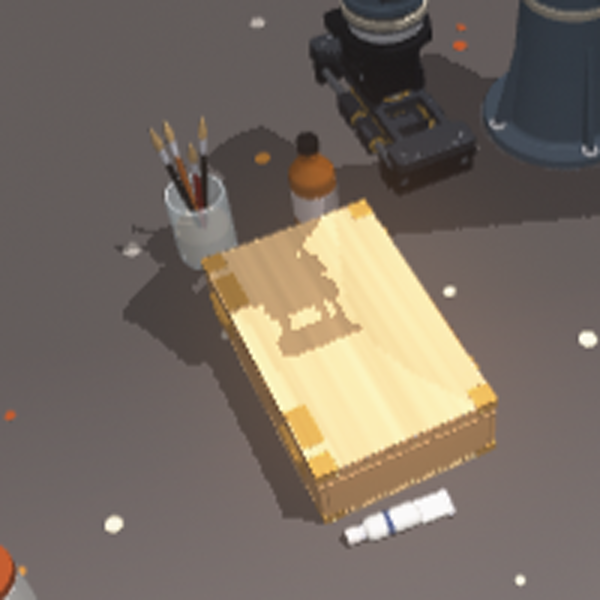

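View pics/top9.png

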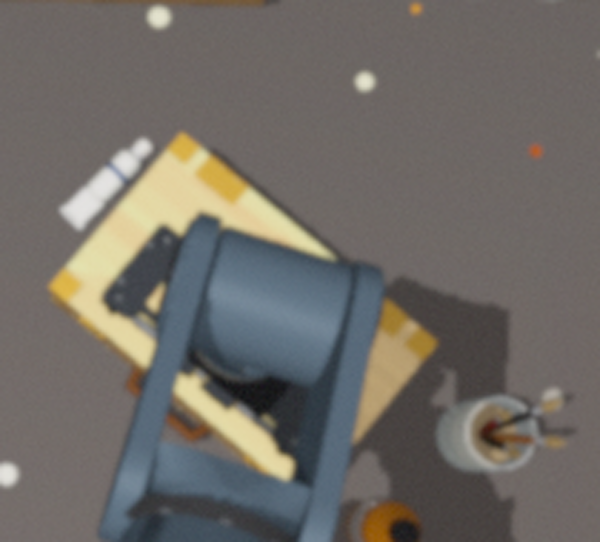

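The lid is flat at 92 mm along its whole depth. In the scene crop it fills about (205–495, 200–520), and the box, tube_c, jar and bottle are where they were. The tool is clear of everything, so I am handing in.

```bash
python3 -c "
from rig import order
print(order.hand_in())"
```

```text
the job is handed in; nothing more can be done
None
```

The painter's box is packed up: the palette leaf lies flat on its ledges and the lid is pressed fully shut. I handed the job in at about 20 s of the 56 s allowed.

- **Leaf:** I pushed it over along its arc with the closed fingertips and pressed it down with about 5 N. Depth readings then put its top face at 53.5 mm (54 mm nominal). One top-camera reading near its free edge showed 9.7 mm; I put that down to the arm blocking most of that camera's view there, because the scene camera read 53 mm at the same place.
- **Lid:** I swung it from behind with 2 to 4 N and slowed down to close it. I stopped on firm contact at about 9 N, with the fingertip at 92.8 mm. Depth readings then gave 92 to 93 mm across its depth (92.5 mm nominal).
- **Surroundings:** The lid's outline matched the box position measured at the start to about 3 mm. In the last pictures tube_c, the jar and the bottle were where they started. The palette and knife were outside those last crops, but the arm's work never came near them. The tubes inside the box couldn't be seen once the leaf was flat, nor the brush once the lid was shut; nothing touched them. The gripper was clear of everything at hand-in.

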